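# Push the breakfast board home through the board box's slot

### The arm

A 6-joint arm with a two-finger parallel gripper is mounted at the origin on a cart in front of the work surface, level with it; the furniture and walls round the work are solid. World frame = base frame: x ahead of the robot, y to its left, z up, the work surface at z = 0. Lengths are in m, angles in rad, forces in N, time in s.
With the tool pointing down it reaches from about 0.3 to 0.775 m from the base axis. Payload 14.6 kg.
Tool frame: the origin (TCP) lies midway between the tips of the shut fingers; the grasp point (between the pads) lies 19 mm behind it (ctrl.pinch_z is the distance from the TCP to the grasp point, in m); z points along the fingers, y is the line along which they close (so a half turn about z gives the same grasp; the last joint's range is limited). The gripper opens to 94 mm and grips with 3 to 60 N. Pads are 16 mm wide; open, the fingers measure 119 mm over their backs; the gripper's body (75 mm by 177 mm) begins 78 mm behind the grasp point.
Start: joints at [-1.343, 0.3, 1.521, -0, 1.321, -0.067], TCP at [0.16, -0.526, 0.205] pointing down, gripper open.
Joint ranges: [-3.03, 3.03], [-0.79, 2.21], [0.23, 2.52], [-1.04, 4.18], [0, 3.07], [-2.55, 2.55]. Speed limits (rad/s): [2.22, 2.22, 2.57, 3.14, 3.14, 3.14].

### API

Orientations are given as [roll, pitch, yaw] about the fixed x, y, z axes, in that order (R = Rz(yaw) Ry(pitch) Rx(roll)).
In Python, from station import ctrl gives the robot as it stands.
- The arm moves only by the tool jog_arm, never from a script. Its argument "motion" is a list of rows, each a list of 7 numbers: the shift along the tool's x, y, z in m, then the turn, a rotation vector about the tool's x, y, z in rad, then the opening, from -1 (shut) to 1 (fully open). In form: [[tx, ty, tz, rx, ry, rz, gripper], ...]. A call has 1 to 5 rows; each row shifts and turns the commanded pose from where the row before left it, along the tool's axes as they then stand; what a row does not reach is not made up. A row lasts 1/10 s, in which the tool goes at most 50 mm and 8.59 degrees, less where a joint would pass 70% of its speed; a pose out of reach is approached as far as the arm can. A call is refused whole if a number of a shift passes 0.05 or a number of a turn 0.15, either way. A call with a gripper value outside its range is refused whole. The fingers move at their own pace and stop on an object; "squeeze" is the grip in N (left out, the last holds). Time passes only in rows, so rows that do not move let the fingers close. It gives the time, the measured TCP pose, the force, the opening and the grip force at its end, in the units of the state.
- ctrl.get_obs(): the state, without advancing time (a new reading comes with each control period).
- ctrl.camera(name): name is "scene" or "top" or "wrist"; returns the picture (384x512x3 uint8, red, green, blue); there is no depth.
- ctrl.camera_model(name): a dict with "intrinsics" (3x3 intrinsics, pixels), "k1" (the pictures are not rectified: a ray, as slopes to the right and down, at radius r is drawn at 1 + k1 r^2 times it, then the intrinsics apply), "rvec" (rotation vector, rad) and "tvec" (3), from world to camera coordinates, as OpenCV has them. Camera axes: x right, y down, z forward; pixel columns grow to the right and rows downward; lengths in m; the calibration is good to about 2 mm. A picture is of the moment at which its call begins: read the wrist's pose just before it. camera_model takes no time and is no camera call; for the wrist camera it gives the pose at the moment of the call.
- ctrl.hand_in(): hands the job in; it is judged then, once.
The state is a dict: "time_s": time; "qpos": joint angles; "joint_vel": joint speeds; "tau": joint torques, N m; "ee_pos": TCP position; "eef_rot": TCP orientation; "force": force on the tool from outside, world axes, zero at the start; "moment": the same for the moment, N m; "grip_width": finger opening in m; "grip_force": force on a finger pad.
Only numpy, scipy, OpenCV 4.12 (cv2) and the standard library are available. Lean on these libraries where they do the work, as an engineer would, in place of code of your own. Each camera call takes 0.05 s, during which the arm holds its last target. There are 200 camera calls.

### The job

Put the breakfast board away: lift it out of the drying stand and push it, upright, down through the narrow slot on top of the board box until it is fully home on the bottom, then let go of it. The slot sits a little to one side or the other each time, so feel for it gently and never force the board against the box (30 N is too much). Leave the other things on the worktop where they are.

Things in the scene. Friction and masses are not known exactly. Their poses are not given: they have to be found in the camera images.
- board: Breakfast board of plain wood with darker end bands: 10 mm thick (its x), 100 mm wide (its y), 130 mm tall (its z), 110 to 220 g. Starts upright in the drying stand. Origin: centre of its lower end; z points up. Both faces are alike, so a half turn about z does not matter.
- stand: Drying stand, fixed: wooden base 96x130x10 mm with four upright steel wire loops (wire 6 mm, tops 69 mm above the worktop, parallel to its y, at x = -36, -10.5, 10.5, 36 mm). Origin: centre of its underside. The board stands on the base (10 mm up) in the 15 mm wide middle bay, its axes along the stand's.
- board_box: Board box, fixed: wooden housing 112x164x66 mm (x, y, z), grey slotted mouthpiece on top. Origin: centre of the underside, z up. Mouthpiece and slot are locked up to 8 mm off the box's centre along x, either way, differently each time: NO reported pose tells this offset, it must be seen or felt. Along y the slot is centred. The board must never press on the box with more than 30 N.
- box_top (a point): Point on the box's centre axis at the height of the mouthpiece's upper face, 85 mm above the worktop. Near it, 0 to 8 mm aside along x, is the slot: 13 mm (x) by 108 mm (y), sharp edges, plate 12 mm thick, then a 15 mm wide throat down to 41 mm above the worktop. The mouthpiece is rubber-mounted: it gives 1 mm per 4 N pressed from above, 6 mm at most. Axes as the box's.
- box_home (a point): Point on the box's centre axis where the board's lower end is when fully home, 12 mm above the worktop (57 mm of the board then stand out). Above it in the box is a friction-braked lift, out of sight: it stops the board's lower end 32 to 40 mm above the worktop and must be pushed on down with about 8 N, stays where it is left, and ends at a firm stop here. Axes as the box's.
- mug: Bystander, loose: small spotted espresso mug, 63x92x55 mm. Origin: centre of its underside.
- tin: Bystander, loose: food tin, 75 mm across, 58 mm high. Origin: centre of its underside.
- timer: Bystander, loose: kitchen timer, 62 mm across, 53 mm high. Origin: centre of its underside.
- glass: Bystander, loose: drinking glass, 81 mm across, 91 mm high. Origin: centre of its underside.
- canister: Bystander, loose: round canister with wooden lid, 87 mm across, 120 mm high. Origin: centre of its underside.
- big_mug: Bystander, loose: large striped mug, 90x124x100 mm. Origin: centre of its underside.
- mill: Bystander, loose: dark wooden pepper mill, 58 mm across, 165 mm high. Origin: centre of its underside.

How it is judged:
By the outcome, as a careful person would: the job done as asked, in the order asked, and still so for the second after the job is handed in, with the robot touching nothing.
It also fails if it takes over 58 s, if anything falls off the work surface, if the arm or the gripper's body presses on something with over 40 N, if the wrist force passes 120 N, or if a joint passes its speed limit or range.

## Working session

There is one attempt and no reset: what is moved stays moved. The work goes in short steps, Python scripts to look and compute and a tool call to move; the robot and the scene stay as the last step left them, time stands still between calls to the robot, and variables do not carry over. Pictures are saved under pics/ and viewed, at most 10 in all, crops included, and the job is handed in when it is done.

Besides the shell and the picture viewer there is one more tool, called after ">>>" as name([rows], argument=value, ...), one row to a line, values as JSON. jog_arm: Moves the arm, as the interface text tells. Its arguments: {"type":"object","properties":{"motion":{"type":"array"},"squeeze":{"type":"number"}},"required":["motion"]}

```bash
mkdir -p pics; cat > h.py <<'E'
import numpy as np, cv2
from station import ctrl
from scipy.spatial.transform import Rotation as R
def snap(n,f):
    m=ctrl.camera_model(n); im=ctrl.camera(n); cv2.imwrite('pics/'+f+'.png',im[:,:,::-1]); np.save('pics/'+f+'.npy',m,allow_pickle=True); return m,im
def load(f): return np.load('pics/'+f+'.npy',allow_pickle=True).item()
def p2w(m,px,z):
    K=np.array(m['intrinsics']);k1=m['k1'];out=[]
    Rm=R.from_rotvec(np.array(m['rvec']).ravel()).as_matrix();t=np.array(m['tvec']).ravel()
    for (u,v) in px:
        d=np.array([(u-K[0,2])/K[0,0],(v-K[1,2])/K[1,1]]);s=d.copy()
        for _ in range(20): s=d/(1+k1*(s@s))
        r=Rm.T@np.array([*s,1]);c=-Rm.T@t
        out.append(c+r*(z-c[2])/r[2])
    return np.array(out)
def w2p(m,P):
    K=np.array(m['intrinsics']);Rm=R.from_rotvec(np.array(m['rvec']).ravel()).as_matrix()
    c=np.atleast_2d(P)@Rm.T+np.array(m['tvec']).ravel();s=c[:,:2]/c[:,2:]
    s=s*(1+m['k1']*(s**2).sum(1,keepdims=True));return s*[K[0,0],K[1,1]]+K[:2,2]
E
python3 - <<'E'
from h import *
np.set_printoptions(precision=3,suppress=True)
o=ctrl.get_obs();print(o)
m1,a=snap('top','top0');m2,b=snap('scene','sc0')
for m in(m1,m2):
    Rm=R.from_rotvec(np.array(m['rvec']).ravel()).as_matrix();print(-Rm.T@np.array(m['tvec']).ravel())
for n,x in(('a',a),('b',b)): cv2.imwrite(f'pics/{n}.png',cv2.resize(x[:,:,::-1],(800,600),interpolation=cv2.INTER_CUBIC))
E
```

```text
{'time_s': 0.0, 'qpos': array([-1.343,  0.3  ,  1.522,  0.   ,  1.321, -0.067]), 'joint_vel': array([ 0.002, -0.   ,  0.   ,  0.001, -0.002, -0.   ]), 'tau': array([  0.003, -53.18 , -35.273,   0.071,   0.024,  -0.   ]), 'ee_pos': array([ 0.16 , -0.526,  0.205]), 'eef_rot': array([-3.14 , -0.   ,  0.295]), 'force': array([-0.485, -0.26 , -0.655]), 'moment': array([0.004, 0.048, 0.03 ]), 'grip_force': 0.0, 'grip_width': 0.09384585074005802}
[-0.017  0.03   1.453]
[-0.36   0.824  1.228]
```

View pics/a.png

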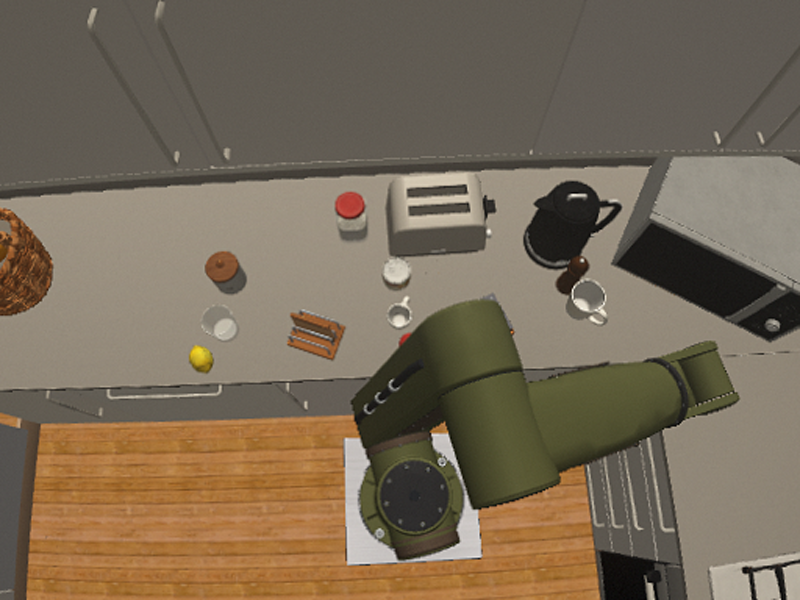

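View pics/b.png

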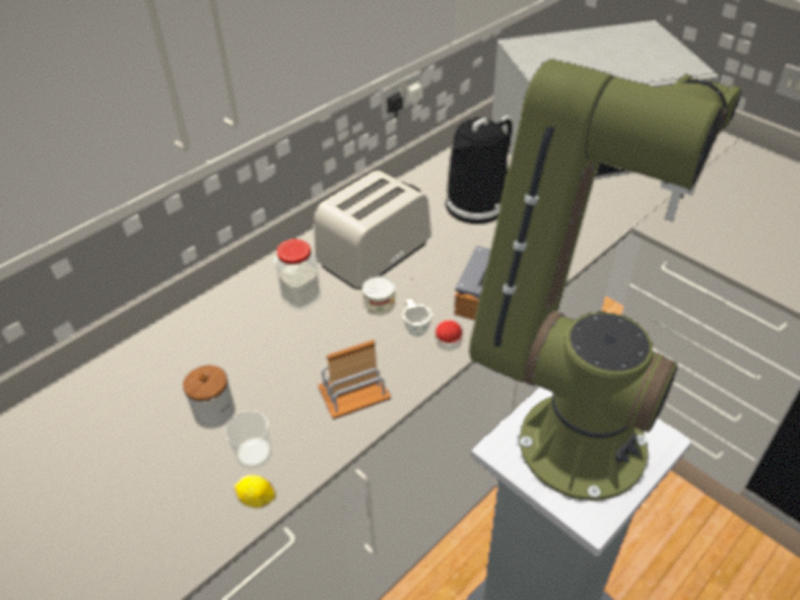

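The top view shows the stand at about (316,333) of 800x600, with the canister (222,268) and glass (220,322) left of it. The arm hides the box, which lies near (495,320). I'll enlarge the stand.

```bash
python3 - <<'E'
from h import *
np.set_printoptions(precision=3,suppress=True)
a=cv2.imread('pics/top0.png');b=cv2.imread('pics/sc0.png')
A=cv2.resize(a[190:240,175:230],None,fx=7,fy=7,interpolation=cv2.INTER_CUBIC)
B=cv2.resize(b[210:270,200:255],None,fx=7,fy=7,interpolation=cv2.INTER_CUBIC)
c=np.zeros((420,775,3),np.uint8);c[:350,:385]=A;c[:420,390:775]=B
cv2.imwrite('pics/c.png',c)
m=load('top0')
s=1.5625
for n,p,z in(('stand',(316,335),.01),('can',(222,268),.12),('glass',(220,322),.05),('box?',(495,320),.08),('mug',(399,314),.04),('timer',(397,271),.05),('mill',(575,265),.15),('bigmug',(590,295),.1),('tin?',(405,340),.05),('lemon',(200,358),.03),('edge',(300,380),0)): print(n,p2w(m,[(p[0]/s,p[1]/s)],z))
E
```

```text
stand [[0.416 0.222 0.01 ]]
can [[0.571 0.448 0.12 ]]
glass [[0.45  0.466 0.05 ]]
box? [[ 0.412 -0.236  0.08 ]]
mug [[0.453 0.003 0.04 ]]
timer [[0.569 0.002 0.05 ]]
mill [[ 0.522 -0.439  0.15 ]]
bigmug [[ 0.459 -0.483  0.1  ]]
tin? [[ 0.38  -0.009  0.05 ]]
lemon [[0.362 0.52  0.03 ]]
edge [[0.301 0.265 0.   ]]
```

View pics/c.png

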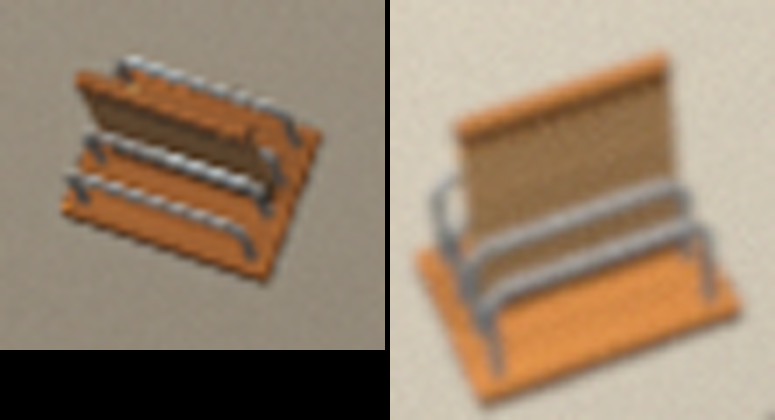

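```bash
python3 - <<'E'
from h import *
np.set_printoptions(precision=4,suppress=True)
m=load('top0');f=lambda P:[(175+x/7-.4,190+y/7-.4) for x,y in P]
c=p2w(m,f([(62,212),(266,284),(323,132)]),.008);print(c)
print('center',(c[0]+c[2])/2, 'len',np.linalg.norm(c[0]-c[1]),np.linalg.norm(c[1]-c[2]))
d=c[0]-c[1];print('y axis ang',np.degrees(np.arctan2(d[1],d[0])));d=c[2]-c[1];print('x ang',np.degrees(np.arctan2(d[1],d[0])))
b=p2w(m,f([(80,78),(250,134)]),.14);print('board top',b,b.mean(0))
d=b[0]-b[1];print(np.degrees(np.arctan2(d[1],d[0])),np.linalg.norm(d))
m2=load('sc0');g=lambda P:[(200+(x-390)/7-.4,210+y/7-.4) for x,y in P]
b=p2w(m2,g([(460,128),(666,58)]),.14);print(b,b.mean(0));d=b[0]-b[1];print(np.degrees(np.arctan2(d[1],d[0])),np.linalg.norm(d))
c=p2w(m2,g([(484,405),(740,310),(418,255)]),.008);print(c,(c[1]+c[2])/2)
m3=ctrl.camera_model('wrist');o=ctrl.get_obs()
Rm=R.from_rotvec(np.array(m3['rvec']).ravel()).as_matrix();C=-Rm.T@np.array(m3['tvec']).ravel()
Rt=R.from_euler('xyz',o['eef_rot']).as_matrix()
print('cam in tool',Rt.T@(C-o['ee_pos']),'fwd in tool',Rt.T@Rm[2]);print(Rt)
E
```

```text
[[0.3969 0.2989 0.008 ]
 [0.3486 0.1803 0.008 ]
 [0.4384 0.1458 0.008 ]]
center [0.4177 0.2223 0.008 ] len 0.1280416424920848 0.09628699208192255
y axis ang 67.80488317320399
x ang -21.03072133444434
board top [[0.4335 0.2657 0.14  ]
 [0.3976 0.1741 0.14  ]] [0.4155 0.2199 0.14  ]
68.59247115833436 0.09833672922546156
[[0.4316 0.2658 0.14  ]
 [0.397  0.1754 0.14  ]] [0.4143 0.2206 0.14  ]
69.09952470936881 0.09686032683439906
[[0.3943 0.2993 0.008 ]
 [0.35   0.1811 0.008 ]
 [0.4819 0.2638 0.008 ]] [0.416  0.2224 0.008 ]
cam in tool [ 0.0803  0.0004 -0.1807] fwd in tool [-0.2745  0.0001  0.9616]
[[ 0.9569  0.2905 -0.0002]
 [ 0.2905 -0.9569  0.001 ]
 [ 0.0001 -0.001  -1.    ]]
```

>>> jog_arm([
  [0.04,-0.026,-0.01,0,0,0,1],
  [0.04,-0.026,-0.01,0,0,0,1],
  [0.04,-0.026,-0.01,0,0,0,1],
  [0.04,-0.026,-0.01,0,0,0,1],
  [0.04,-0.026,-0.01,0,0,0,1],
])

```text
time_s: 0.6
ee_pos: [0.3142, -0.342, 0.2557]
eef_rot: [-3.141, 0.0, 0.294]
force: [1.2, -0.5, -0.3]
grip_width: 0.0939
grip_force: 0.0
```

>>> jog_arm([
  [0.04,-0.026,-0.01,0,0,0,1],
  [0.04,-0.026,-0.01,0,0,0,1],
  [0,0,0,0,0,0,1],
  [0,0,0,0,0,0,1],
])

```text
time_s: 1.0
ee_pos: [0.3752, -0.2702, 0.2753]
eef_rot: [-3.142, 0.0, 0.297]
force: [-0.4, 0.1, 0.1]
grip_width: 0.0938
grip_force: 0.0
```

```bash
python3 - <<'E'
from h import *
print(ctrl.get_obs())
m,a=snap('wrist','w1')
cv2.imwrite('pics/d.png',cv2.resize(a[:,:,::-1],(800,600),interpolation=cv2.INTER_CUBIC))
E
```

```text
{'time_s': 1.0, 'qpos': array([-7.03290481e-01,  5.32430511e-02,  1.64821616e+00, -1.85149297e-04,
        1.44029468e+00,  5.70484873e-01]), 'joint_vel': array([-0.05008116,  0.00842838,  0.00966263, -0.00180911, -0.00182952,
       -0.01038934]), 'tau': array([ 2.55375132e+00, -4.07184720e+01, -3.72653675e+01,  1.88982203e-01,
        3.70210677e-02,  2.63088048e-01]), 'ee_pos': array([ 0.37516582, -0.27019283,  0.27530712]), 'eef_rot': array([-3.14155609e+00,  2.41574893e-04,  2.97045085e-01]), 'force': array([-0.35163523,  0.10845637,  0.14933844]), 'moment': array([-0.00191918,  0.00064558, -0.00653731]), 'grip_force': 0.0, 'grip_width': 0.09383763756355207}
```

View pics/d.png

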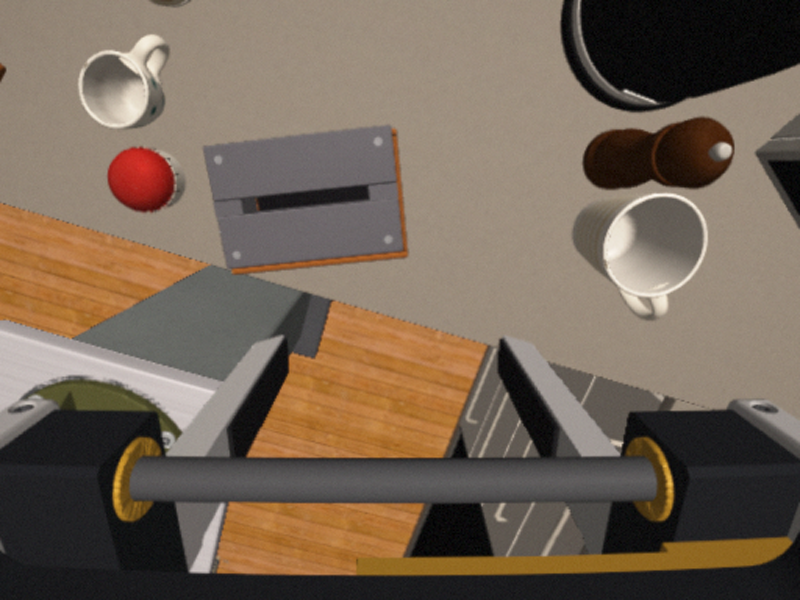

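The wrist view shows the grey mouthpiece with corners near (205,147), (395,126), (406,249), (232,270), and the dark slot from about (243,205) to (370,192). I'll enlarge it.

```bash
python3 - <<'E'
from h import *
a=cv2.imread('pics/w1.png')
cv2.imwrite('pics/e.png',cv2.resize(a[75:180,125:265],None,fx=5.7,fy=5.7,interpolation=cv2.INTER_CUBIC))
E
```

```text
(no output)
```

View pics/e.png

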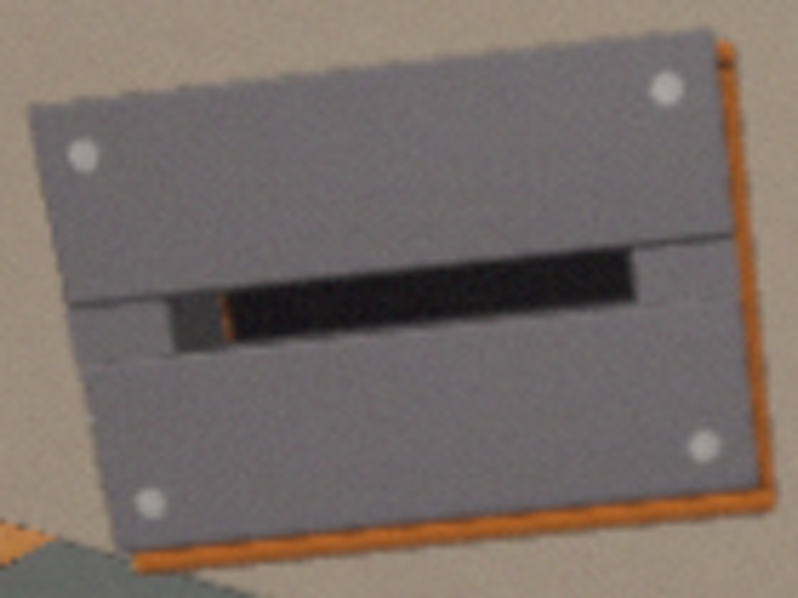

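```bash
python3 - <<'E'
from h import *
np.set_printoptions(precision=4,suppress=True)
m=load('w1');f=lambda P:[(125+(x+.5)/5.7-.5,75+(y+.5)/5.7-.5) for x,y in P]
Rm=R.from_rotvec(np.array(m['rvec']).ravel()).as_matrix();print('cam',-Rm.T@np.array(m['tvec']).ravel())
A=lambda d:np.degrees(np.arctan2(d[1],d[0]))
pl=p2w(m,f([(30,105),(715,30),(757,485),(125,550)]),.085);print('plate',pl,pl.mean(0))
print([np.linalg.norm(pl[i]-pl[(i+1)%4]) for i in range(4)],[A(pl[i]-pl[(i+1)%4]) for i in range(4)])
s=p2w(m,f([(165,295),(632,248),(638,303),(178,354)]),.085);print('slot',s,s.mean(0));print([np.linalg.norm(s[i]-s[(i+1)%4]) for i in range(4)],[A(s[i]-s[(i+1)%4]) for i in range(4)])
s=p2w(m,f([(70,301),(735,237),(742,300),(85,363)]),.085);print('lines',s.mean(0));print([np.linalg.norm(s[i]-s[(i+1)%4]) for i in range(4)],[A(s[i]-s[(i+1)%4]) for i in range(4)])
h=p2w(m,f([(733,45),(773,505),(135,570)]),.066);print('house',h,(h[0]+h[2])/2,[np.linalg.norm(h[i]-h[i+1]) for i in range(2)])
E
```

```text
cam [ 0.4521 -0.2471  0.456 ]
plate [[ 0.4254 -0.0929  0.085 ]
 [ 0.4845 -0.2358  0.085 ]
 [ 0.3901 -0.2749  0.085 ]
 [ 0.3308 -0.134   0.085 ]] [ 0.4077 -0.1844  0.085 ]
[np.float64(0.15459242631297487), np.float64(0.10213397343928987), np.float64(0.15284131552113134), np.float64(0.10306020669393887)] [np.float64(112.46739518182399), np.float64(22.478544740569333), np.float64(-67.19110614433882), np.float64(-156.54647665583713)]
slot [[ 0.3929 -0.1311  0.085 ]
 [ 0.434  -0.2314  0.085 ]
 [ 0.4226 -0.2361  0.085 ]
 [ 0.3805 -0.1368  0.085 ]] [ 0.4075 -0.1838  0.085 ]
[np.float64(0.10841144286748866), np.float64(0.01239069186939517), np.float64(0.10789842378112442), np.float64(0.013632379175568385)] [np.float64(112.30020177120137), np.float64(22.51763724001285), np.float64(-67.04664625704469), np.float64(-155.31583726095016)]
lines [ 0.4077 -0.1845  0.085 ]
[np.float64(0.1543476147820701), np.float64(0.014187972870560197), np.float64(0.15396440729396918), np.float64(0.014404597807713686)] [np.float64(112.05729372794167), np.float64(23.580963543887023), np.float64(-67.86770332912889), np.float64(-154.9159474186482)]
house [[ 0.4842 -0.2402  0.066 ]
 [ 0.3833 -0.2816  0.066 ]
 [ 0.3202 -0.1316  0.066 ]] [ 0.4022 -0.1859  0.066 ] [np.float64(0.10909210260949352), np.float64(0.16265901662120935)]
```

The slot centre is about (0.4076, -0.184) with its x axis at +22.5°. The slot measures 13x108 mm, as expected. Next I'll move to the stand.

>>> jog_arm([
  [0.0165,-0.0416,0.005,0,0,0,1],
  [0.0165,-0.0416,0.005,0,0,0,1],
  [0.0165,-0.0416,0.005,0,0,0,1],
  [0.0165,-0.0416,0.005,0,0,0,1],
  [0.0165,-0.0416,0.005,0,0,0,1],
])

```text
time_s: 1.55
ee_pos: [0.3928, -0.0474, 0.2499]
eef_rot: [-3.142, 0.0, 0.292]
force: [1.3, -0.6, 0.1]
grip_width: 0.0937
grip_force: 0.0
```

>>> jog_arm([
  [0.0165,-0.0416,0.005,0,0,0,1],
  [0.0165,-0.0416,0.005,0,0,0,1],
  [0.0165,-0.0416,0.005,0,0,0,1],
  [0.0165,-0.0416,0.005,0,0,0,1],
  [0.0165,-0.0416,0.005,0,0,0,1],
])

```text
time_s: 2.05
ee_pos: [0.412, 0.1757, 0.2249]
eef_rot: [3.141, 0.0, 0.293]
force: [0.9, -0.2, -0.6]
grip_width: 0.0942
grip_force: 0.0
```

>>> jog_arm([
  [0.0165,-0.0416,0.005,0,0,0,1],
  [0,0,0,0,0,-0.149,1],
  [0,0,0,0,0,-0.149,1],
  [0,0,0,0,0,-0.149,1],
  [0,0,0,0,0,-0.149,1],
])

```text
time_s: 2.55
ee_pos: [0.4161, 0.2184, 0.2198]
eef_rot: [-3.141, 0.001, 0.895]
force: [0.6, 0.8, -0.2]
grip_width: 0.0941
grip_force: 0.0
```

>>> jog_arm([
  [0,0,0,0,0,-0.149,1],
  [0,0,0,0,0,-0.149,1],
  [0,0,0,0,0,0,1],
  [0,0,0,0,0,0,1],
])

```text
time_s: 2.95
ee_pos: [0.4159, 0.2189, 0.2201]
eef_rot: [-3.141, 0.0, 1.183]
force: [-0.2, 0.2, 0.6]
grip_width: 0.0938
grip_force: 0.0
```

```bash
python3 - <<'E'
from h import *
m,a=snap('wrist','w2')
cv2.imwrite('pics/f.png',cv2.resize(a[:,:,::-1],(800,600),interpolation=cv2.INTER_CUBIC))
o=ctrl.get_obs();p=o['ee_pos'];y=o['eef_rot'][2];d=np.array([.415,.221])-p[:2];print(p,y,'tool dx,dy',d@[np.cos(y),np.sin(y)],d@[np.sin(y),-np.cos(y)],'rz',-(np.radians(68.5)-y))
E
```

```text
[0.41582459 0.21913102 0.22020586] 1.1832496010330384 tool dx,dy 0.001418752829080484 -0.0014697562418194356 rz -0.012300936583077293
```

View pics/f.png

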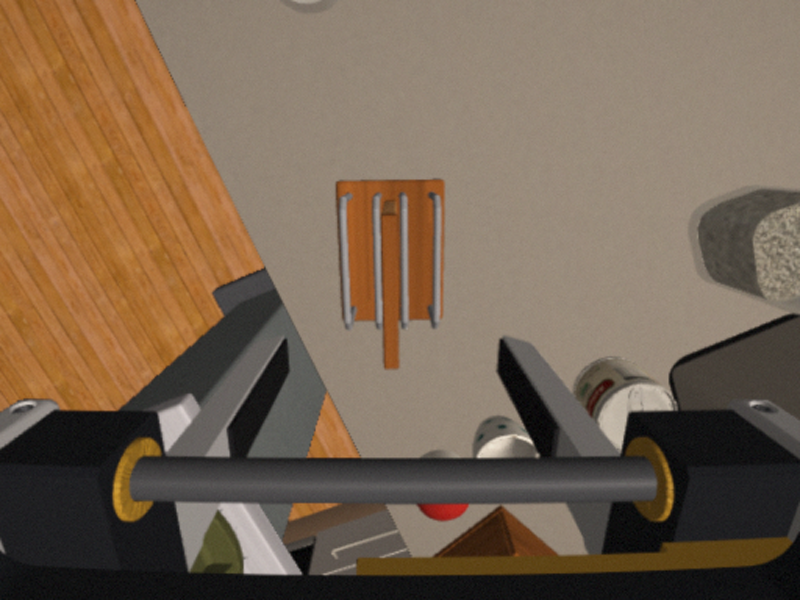

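The board lies in line with the tool: its top edge runs from (390,213) to (391,367), midway between the fingers. I'll descend and grip.

>>> jog_arm([
  [0.001,-0.0015,0.03,0,0,-0.012,1],
  [0,0,0.04,0,0,0,1],
  [0,0,0.03,0,0,0,1],
  [0,0,0.021,0,0,0,1],
  [0,0,0,0,0,0,1],
], squeeze=35)

```text
time_s: 3.5
ee_pos: [0.4134, 0.2205, 0.0971]
eef_rot: [-3.138, 0.003, 1.198]
force: [-0.1, 0.8, 0.6]
grip_width: 0.0945
grip_force: 0.0
```

>>> jog_arm([
  [0,0,0,0,0,0,-1],
  [0,0,0,0,0,0,-1],
  [0,0,0,0,0,0,-1],
  [0,0,0,0,0,0,-1],
  [0,0,0,0,0,0,-1],
])

```text
time_s: 4.0
ee_pos: [0.4147, 0.2214, 0.0999]
eef_rot: [3.141, -0.001, 1.201]
force: [-0.5, -0.1, 0.9]
grip_width: 0.0573
grip_force: 0.0
```

>>> jog_arm([
  [0,0,0,0,0,0,-1],
  [0,0,0,0,0,0,-1],
  [0,0,0,0,0,0,-1],
  [0,0,0,0,0,0,-1],
  [0,0,0,0,0,0,-1],
])

```text
time_s: 4.5
ee_pos: [0.4145, 0.2213, 0.0994]
eef_rot: [-3.142, 0.0, 1.201]
force: [0.2, 0.1, 0.6]
grip_width: 0.0178
grip_force: 0.0
```

>>> jog_arm([
  [0,0,0,0,0,0,-1],
  [0,0,0,0,0,0,-1],
  [0,0,0,0,0,0,-1],
  [0,0,0,0,0,0,-1],
])

```text
time_s: 4.9
ee_pos: [0.4145, 0.2213, 0.0994]
eef_rot: [-3.142, 0.0, 1.201]
force: [-0.2, 0.2, -0.2]
grip_width: 0.0099
grip_force: 35.0
```

>>> jog_arm([
  [0,0,-0.01,0,0,0,-1],
  [0,0,-0.025,0,0,0,-1],
  [0,0,-0.04,0,0,0,-1],
  [0,0,-0.04,0,0,0,-1],
  [0,0,-0.035,0,0,0,-1],
])

```text
time_s: 5.4
ee_pos: [0.4143, 0.2213, 0.2522]
eef_rot: [3.141, -0.001, 1.201]
force: [0.5, -0.0, -1.3]
grip_width: 0.0099
grip_force: 35.0
```

>>> jog_arm([
  [-0.038,0.014,0,0,0,0,-1],
  [-0.038,0.014,0,0,0,0,-1],
  [-0.038,0.014,0,0,0,0,-1],
  [-0.038,0.014,0,0,0,0,-1],
  [-0.038,0.014,0,0,0,0,-1],
])

```text
time_s: 5.9
ee_pos: [0.4106, 0.0174, 0.2502]
eef_rot: [3.141, -0.0, 1.201]
force: [1.3, 0.5, -1.9]
grip_width: 0.0099
grip_force: 35.0
```

>>> jog_arm([
  [-0.038,0.014,0,0,0,0,-1],
  [-0.038,0.014,0,0,0,0,-1],
  [-0.038,0.014,0,0,0,0,-1],
  [-0.038,0.014,0,0,0,0,-1],
  [-0.038,0.014,0,0,0,0,-1],
])

```text
time_s: 6.4
ee_pos: [0.4072, -0.1852, 0.2503]
eef_rot: [3.141, 0.0, 1.201]
force: [0.9, -0.2, -2.1]
grip_width: 0.0101
grip_force: 35.0
```

>>> jog_arm([
  [0,0,0,0,0,-0.127,-1],
  [0,0,0,0,0,-0.127,-1],
  [0,0,0,0,0,-0.127,-1],
  [0,0,0,0,0,-0.127,-1],
  [0,0,0,0,0,-0.127,-1],
])

```text
time_s: 6.9
ee_pos: [0.4075, -0.1836, 0.2501]
eef_rot: [3.141, 0.0, 1.841]
force: [0.4, -1.5, -1.7]
grip_width: 0.0094
grip_force: 35.0
```

>>> jog_arm([
  [0,0,0.02,0,0,-0.127,-1],
  [0,0,0.02,0,0,0,-1],
  [0,0,0,0,0,0,-1],
  [0,0,0,0,0,0,-1],
])

```text
time_s: 7.3
ee_pos: [0.4077, -0.1837, 0.2104]
eef_rot: [3.141, 0.0, 1.962]
force: [-0.2, -0.4, -0.0]
grip_width: 0.0096
grip_force: 35.0
```

```bash
python3 - <<'E'
from h import *
m,a=snap('wrist','w3')
cv2.imwrite('pics/g.png',cv2.resize(a[:,:,::-1],(800,600),interpolation=cv2.INTER_CUBIC))
o=ctrl.get_obs();p=o['ee_pos'];y=o['eef_rot'][2];d=np.array([.4076,-.184])-p[:2];print(p,o['eef_rot'],o['force'],'tool dx,dy',d@[np.cos(y),np.sin(y)],d@[np.sin(y),-np.cos(y)],'rz',-(np.radians(112.5)-y))
E
```

```text
[ 0.40795479 -0.18373915  0.21071239] [3.14080398e+00 9.61667066e-04 1.96238515e+00] [-0.89319357 -0.25888681 -1.09691064] tool dx,dy -0.00010569302838057307 -0.00042749140838895585 rz -0.0011102537591149986
```

View pics/g.png

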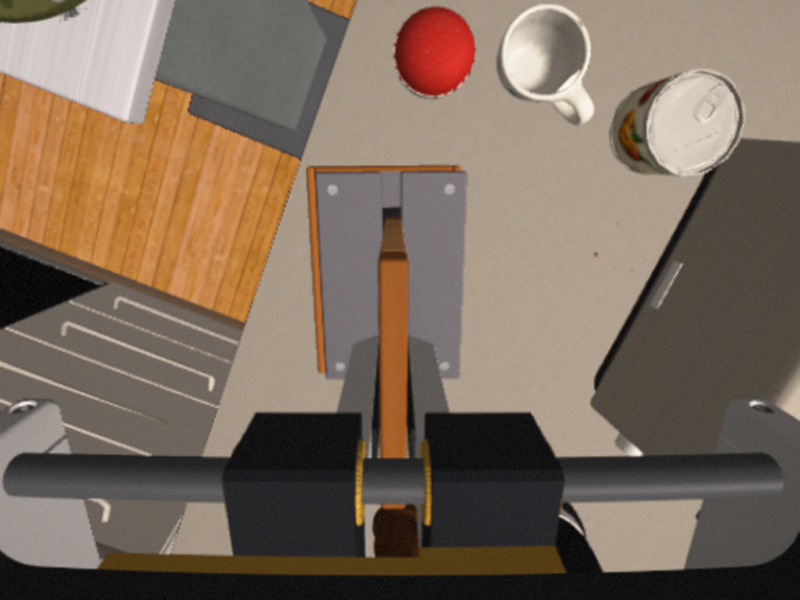

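The far end of the board points straight into the slot, at columns 383 to 402. I'll lower it gently.

>>> jog_arm([
  [0,-0.0004,0.015,0,0,0,-1],
  [0,0,0.013,0,0,0,-1],
  [0,0,0.003,0,0,0,-1],
  [0,0,0,0,0,0,-1],
])

```text
time_s: 7.75
ee_pos: [0.4075, -0.1839, 0.1791]
eef_rot: [3.141, 0.0, 1.963]
force: [0.2, -0.2, -0.7]
grip_width: 0.0098
grip_force: 35.0
```

>>> jog_arm([
  [0,0,0.003,0,0,0,-1],
  [0,0,0.002,0,0,0,-1],
  [0,0,0.001,0,0,0,-1],
  [0,0,0.001,0,0,0,-1],
  [0,0,0.001,0,0,0,-1],
])

```text
time_s: 8.25
ee_pos: [0.4073, -0.1838, 0.1705]
eef_rot: [3.141, 0.0, 1.963]
force: [-0.5, -0.7, -0.8]
grip_width: 0.01
grip_force: 35.0
```

>>> jog_arm([
  [0,0,0.001,0,0,0,-1],
  [0,0,0.001,0,0,0,-1],
  [0,0,0,0,0,0,-1],
])

```text
time_s: 8.55
ee_pos: [0.4072, -0.1837, 0.1683]
eef_rot: [-3.141, -0.0, 1.963]
force: [-0.7, -0.1, -1.7]
grip_width: 0.0097
grip_force: 35.0
```

The board is about 6 mm into the slot with no reaction force, so I'll continue.

>>> jog_arm([
  [0,0,0.003,0,0,0,-1],
  [0,0,0.003,0,0,0,-1],
  [0,0,0.003,0,0,0,-1],
  [0,0,0.003,0,0,0,-1],
  [0,0,0.002,0,0,0,-1],
])

```text
time_s: 9.05
ee_pos: [0.4072, -0.1837, 0.1541]
eef_rot: [-3.141, -0.0, 1.963]
force: [0.4, -1.1, -0.9]
grip_width: 0.0097
grip_force: 35.0
```

>>> jog_arm([
  [0,0,0.004,0,0,0,-1],
  [0,0,0.004,0,0,0,-1],
  [0,0,0.004,0,0,0,-1],
  [0,0,0.004,0,0,0,-1],
  [0,0,0.003,0,0,0,-1],
])

```text
time_s: 9.55
ee_pos: [0.4072, -0.1837, 0.135]
eef_rot: [-3.141, -0.0, 1.963]
force: [-0.9, -0.4, -1.1]
grip_width: 0.0102
grip_force: 35.0
```

>>> jog_arm([
  [0,0,0.003,0,0,0,-1],
  [0,0,0.002,0,0,0,-1],
  [0,0,0.002,0,0,0,-1],
  [0,0,0.002,0,0,0,-1],
  [0,0,0.001,0,0,0,-1],
])

```text
time_s: 10.05
ee_pos: [0.4072, -0.1837, 0.1253]
eef_rot: [-3.142, -0.0, 1.963]
force: [0.2, 0.3, -1.6]
grip_width: 0.0098
grip_force: 35.0
```

>>> jog_arm([
  [0,0,0.002,0,0,0,-1],
  [0,0,0.002,0,0,0,-1],
  [0,0,0.001,0,0,0,-1],
  [0,0,0.001,0,0,0,-1],
  [0,0,0.001,0,0,0,-1],
])

```text
time_s: 10.55
ee_pos: [0.4075, -0.1839, 0.119]
eef_rot: [3.141, 0.001, 1.963]
force: [-2.4, 0.4, 7.1]
grip_width: 0.0099
grip_force: 35.0
```

>>> jog_arm([
  [0,0,0.001,0,0,0,-1],
  [0,0,0.001,0,0,0,-1],
  [0,0,0.001,0,0,0,-1],
  [0,0,0.001,0,0,0,-1],
  [0,0,0.001,0,0,0,-1],
])

```text
time_s: 11.05
ee_pos: [0.4075, -0.1839, 0.114]
eef_rot: [3.141, 0.001, 1.963]
force: [-2.1, 0.8, 8.1]
grip_width: 0.0098
grip_force: 35.0
```

>>> jog_arm([
  [0,0,0.001,0,0,0,-1],
  [0,0,0.001,0,0,0,-1],
  [0,0,0.001,0,0,0,-1],
  [0,0,0.001,0,0,0,-1],
  [0,0,0.001,0,0,0,-1],
])

```text
time_s: 11.55
ee_pos: [0.4075, -0.1839, 0.109]
eef_rot: [3.141, 0.001, 1.963]
force: [-2.5, 0.8, 7.0]
grip_width: 0.0094
grip_force: 35.0
```

>>> jog_arm([
  [0,0,0.001,0,0,0,-1],
  [0,0,0.001,0,0,0,-1],
  [0,0,0.001,0,0,0,-1],
  [0,0,0.001,0,0,0,-1],
  [0,0,0.001,0,0,0,-1],
])

```text
time_s: 12.05
ee_pos: [0.4075, -0.1839, 0.104]
eef_rot: [3.141, 0.001, 1.963]
force: [-2.0, 0.7, 8.0]
grip_width: 0.0099
grip_force: 35.0
```

>>> jog_arm([
  [0,0,0.0005,0,0,0,-1],
  [0,0,0.0005,0,0,0,-1],
  [0,0,0,0,0,0,-1],
])

```text
time_s: 12.35
ee_pos: [0.4074, -0.1839, 0.1029]
eef_rot: [3.141, 0.0, 1.963]
force: [-1.5, 1.0, 5.8]
grip_width: 0.0098
grip_force: 35.0
```

>>> jog_arm([
  [0,0,0.0005,0,0,0,-1],
  [0,0,0.0005,0,0,0,-1],
  [0,0,0,0,0,0,-1],
])

```text
time_s: 12.65
ee_pos: [0.4075, -0.1839, 0.1019]
eef_rot: [3.141, 0.001, 1.963]
force: [-2.1, 1.4, 6.2]
grip_width: 0.0098
grip_force: 35.0
```

>>> jog_arm([
  [0,0,0.0005,0,0,0,-1],
  [0,0,0,0,0,0,-1],
])

```text
time_s: 12.85
ee_pos: [0.4074, -0.1839, 0.1014]
eef_rot: [3.141, 0.001, 1.963]
force: [-2.4, 1.7, 6.5]
grip_width: 0.0096
grip_force: 35.0
```

>>> jog_arm([
  [0,0,0.0004,0,0,0,-1],
  [0,0,0,0,0,0,-1],
])

```text
time_s: 13.05
ee_pos: [0.4075, -0.1839, 0.1013]
eef_rot: [3.141, 0.001, 1.963]
force: [-4.2, 1.0, 10.2]
grip_width: 0.01
grip_force: 35.0
```

>>> jog_arm([
  [0,0,0.0004,0,0,0,-1],
  [0,0,0,0,0,0,-1],
])

```text
time_s: 13.25
ee_pos: [0.4076, -0.1839, 0.1013]
eef_rot: [3.141, 0.001, 1.963]
force: [-4.1, 1.7, 15.5]
grip_width: 0.0099
grip_force: 35.0
```

The firm stop is reached: the height no longer changes and the force has risen to 15 N. I'll ease off, release and retreat upward.

>>> jog_arm([
  [0,0,-0.0005,0,0,0,-1],
  [0,0,0,0,0,0,0.2],
  [0,0,0,0,0,0,0.2],
  [0,0,0,0,0,0,0.2],
  [0,0,0,0,0,0,0.2],
])

```text
time_s: 13.75
ee_pos: [0.4073, -0.1837, 0.1006]
eef_rot: [-3.142, -0.0, 1.963]
force: [0.2, -0.1, -0.6]
grip_width: 0.0386
grip_force: 0.0
```

>>> jog_arm([
  [0,0,0,0,0,0,0.2],
  [0,0,0,0,0,0,0.2],
  [0,0,0,0,0,0,0.2],
  [0,0,0,0,0,0,0.2],
])

```text
time_s: 14.15
ee_pos: [0.4073, -0.1838, 0.1006]
eef_rot: [3.142, 0.0, 1.963]
force: [0.0, -0.4, -0.5]
grip_width: 0.0561
grip_force: 0.0
```

>>> jog_arm([
  [0,0,-0.02,0,0,0,0.2],
  [0,0,-0.04,0,0,0,0.2],
  [0,0,-0.04,0,0,0,0.2],
  [0,0,-0.04,0,0,0,0.2],
  [0,0,0,0,0,0,0.2],
])

```text
time_s: 14.65
ee_pos: [0.4087, -0.1845, 0.2454]
eef_rot: [3.137, 0.006, 1.963]
force: [-0.5, 0.4, 0.0]
grip_width: 0.0561
grip_force: 0.0
```

```bash
python3 - <<'E'
from h import *
m,a=snap('wrist','w4')
cv2.imwrite('pics/i.png',cv2.resize(a[:,:,::-1],(800,600),interpolation=cv2.INTER_CUBIC))
ax=np.array([np.cos(np.radians(112.5)),np.sin(np.radians(112.5))])
for z in(.142,.152,.162): print(z,w2p(m,[[*(np.array([.4075,-.184])+s*.05*ax),z] for s in(-1,1)])*1.5625)
E
```

```text
0.142 [[390.49758436 355.64019565]
 [390.02166654 213.53013311]]
0.152 [[390.51949124 361.74202508]
 [390.0284014  215.24354819]]
0.162 [[390.54287726 368.24410841]
 [390.03563517 217.08305764]]
```

View pics/i.png

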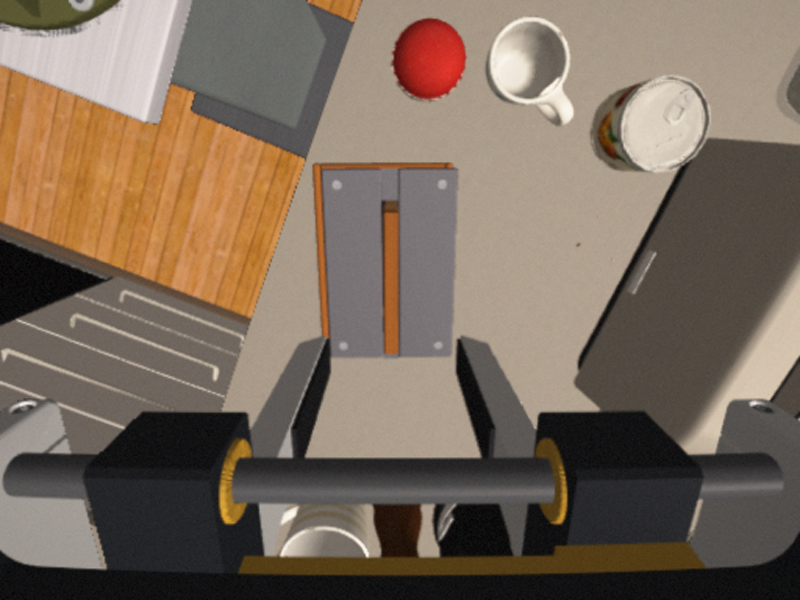

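The board stands in the slot with its top edge running from (391,212) to (391,355). That matches the prediction for a top at 0.142 m, so it is fully home, and the gripper is clear.

```bash
python3 -c "
from station import ctrl
print(ctrl.hand_in())"
```

```text
the job is handed in; nothing more can be done
None
```

The board is upright and fully home in the board box, released with the gripper clear, and the job was handed in at about 15 s; the highest contact force I read was about 16 N, and nothing else was touched.

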